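# Top up the coach-screw feeder

## Robot

A 6-joint arm with a two-finger parallel gripper is mounted at the origin on the work surface. World frame = base frame: x ahead of the robot, y to its left, z up, the work surface at z = 0. Lengths are in m, angles in rad, forces in N, time in s.
With the tool pointing down it reaches from about 0.325 to 0.9 m from the base axis. Payload 6.1 kg.
Tool frame: the origin (TCP) lies midway between the tips of the shut fingers; the grasp point (between the pads) lies 19 mm behind it; z points along the fingers, y is the line along which they close (so a half turn about z gives the same grasp; the last joint's range is limited). The gripper opens to 85 mm and grips with 20 to 120 N. Pads are 22 mm wide; open, the fingers measure 114 mm over their backs; the gripper's body (76 mm by 85 mm) begins 54 mm behind the grasp point. The pads swing forward as they close: fully open they stand 13 mm farther back than shut.
Start: joints at [1.036, 0.22, 1.526, -0, 1.395, -0.126], TCP at [0.248, 0.573, 0.231] pointing down, gripper open.
Joint ranges: [-2.98, 2.98], [-0.91, 2.08], [0.09, 2.57], [-1.24, 4.39], [0.2, 2.65], [-2.68, 2.68]. Speed limits (rad/s): [2.57, 2.57, 3.01, 3.14, 3.14, 3.14].

## Interface

Orientations are given as [roll, pitch, yaw] about the fixed x, y, z axes, in that order (R = Rz(yaw) Ry(pitch) Rx(roll)).
In Python, from plant import movep, move_l, set_joints, gripper_to, hold, inverse_kinematics, observe, get_image, get_calibration, Unreachable, job_done gives the robot as it stands. Calls block until the motion is done:
- movep(position, orientation): joint-space move of the TCP to a pose.
- move_l(position, feed=0.15, rotation=None, max_force=None): straight line of the TCP; rotation=None keeps the orientation; feed is the mean speed in m/s. With max_force (N) it stops when the force on the tool has changed by that much, and returns True; else False.
- set_joints(angles): joint-space move.
- gripper_to(opening, f_grip=None): finger opening in m; f_grip is the grip in N (None keeps the last); returns when the fingers have stopped.
- hold(seconds).
- inverse_kinematics(position, orientation): joint angles nearest the present ones, or None.
- observe(): the state.
- get_image(name): name is "side" or "top" or "wrist"; returns (picture, depth): 420x560x3 uint8, red, green, blue; 420x560 float32, m along the optical axis (not along the pixel's ray), 0 where there is no reading.
- get_calibration(name): a dict with "intrinsics" (3x3 intrinsics, pixels), "world_from_camera" (4x4, takes a point from camera to world coordinates). Camera axes: x right, y down, z forward; pixel columns grow to the right and rows downward; lengths in m; the calibration is good to about 2 mm. A picture is of the moment at which its call begins: read the wrist's pose just before it. get_calibration takes no time and is no camera call; for the wrist camera it gives the pose at the moment of the call.
A pose or a line that the arm cannot do raises Unreachable and nothing moves.
- job_done(): hands the job in; it is judged then, once.
The state is a dict: "time_s": time; "q": joint angles; "joint_velocities": joint speeds; "joint_torque": joint torques, N m; "eef_pos": TCP position; "tcp_rot": TCP orientation; "ft_force": force on the tool from outside, world axes, zero at the start; "torque": the same for the moment, N m; "opening": finger opening in m; "grasp_force": force on a finger pad.
Only numpy, scipy, OpenCV 4.12 (cv2) and the standard library are available. Lean on these libraries where they do the work, as an engineer would, in place of code of your own. Each camera call takes 0.05 s, during which the arm holds its last target. There are 200 camera calls.

## Task

The screw feeder is running low. Open the wooden box without forcing it - lift the sliding lid over the front lip, then draw it out - and lay the lid flat on the bench, finger bar up. Then load the box's two coach screws into the sloping feed rail, so that each hangs in the slot by its head, point down, and slides down behind the two already waiting there, which stay in the rail; leave the other things on the bench alone.

Things in the scene. Friction and masses are not known exactly. Their poses are not given: they have to be found in the camera images.
- rail: fixed feed rail: two polished, very slippery steel bars, each 285 long x 10 wide x 8 mm thick, with a 14.4 mm open slot between, sloping 17 deg. Origin: mid-slot, level with the bars' top faces, about 160 mm above the bench; x runs DOWN the slope along the slot, y across, z square to the bars, upward. Bars from x = -145 to +140 mm, upper end open. Screws hang in the slot by their heads and slide down by themselves
- rail_load (a point): middle of the open loading stretch of the rail, at rail x = -75 mm (same axes as the rail): from x = -135 to -10 mm nothing stands above the bars, and nothing is in the slot or under it; a screw let go with its point well down through the slot drops until its head rests on the bars. Round legs of 12 mm, 16 mm to either side of the slot's middle, hold up the bars at x = -110 and +100 mm
- rail_stop (a point): slot's middle at the aluminium stop block, rail x = +140 mm, where the lowest screw waits; the next ones queue some 20 mm apart up the slope. A keeper strap 8 mm wide runs 16 mm above the bars from rail x = +5 mm to the block, on a yoke 44 mm wide and 22 mm high at x = +30 mm; heads pass under it
- screw1_centre (a point): half-way point of a steel coach screw, 85 g, lying on the box floor: hexagon head 19 mm across flats, 8 mm thick; shank 12 mm thick, 80 mm long, last 18 mm tapering to a point. z runs along the screw to the head: head underside at z = +36, head top +44, point -44 mm. The shank lies about 8 mm above the floor. The two screws lie side by side, about 65 mm apart, heads at opposite ends
- screw1_head (a point): middle of the underside of that screw's head, where the shank begins; same axes
- screw2_centre (a point): the same point of the second, identical coach screw in the box
- screw2_head (a point): middle of the underside of the second screw's head; same axes
- screw3_head (a point): middle of the underside of the head of the lower of two like screws already hanging in the rail, against the stop
- screw4_head (a point): the same of the other screw already hanging there, next up the slope
- box_floor (a point): centre of the inner floor of the open-topped wooden slide-lid box, fixed to the bench, floor 6 mm above the bench. x across the box, y from its low front wall (-y side, where the lid is drawn out) to its back wall, z up. Inside 162 mm (x) by 122 mm (y); side walls 11 mm thick, their tops (and the back wall's) 49 mm above this floor; the lid lies on ledges 30 mm above it
- box_lip (a point): middle of the top edge of the lip on the box's front wall; same axes as the box. The lip is 5 mm thick and stands 4 mm above the ledges, just in front of the lid's front edge. The side grooves give the lid 8 mm of play upward; they are covered only along the back 80 mm of the box, so a lid drawn forward more than 85 mm is free to be lifted away
- lid_grip (a point): centre of the finger bar on the loose lid: bar 60 mm along x, 12 mm thick (y), 20 mm high, standing on the lid near its front edge. Axes as the box's while closed. Lid: plywood 171 (x) by 124 (y) by 6 mm, about 120 g; its underside lies 16 mm below this point, its top face 10 mm; front edge 22 mm to -y, back edge 102 mm to +y. Raised 5 to 7 mm it clears the lip and slides to -y
- glue: bystander: standing white glue bottle with a blue nozzle, 62 mm square, 167 mm tall; origin under its centre
- sander: bystander: cork sanding block 110 x 65 x 34 mm; origin under its centre
- arc: bystander: curved laminated wood piece about 185 mm long, 36 mm thick, 40 mm high; origin under its middle
There are look-alikes about, which are no part of the job. What is shaped like the part that bears box_floor but blue or orange is not meant. What is shaped like the part that bears lid_grip but blue is not meant.

How it is judged:
By the outcome, as a careful person would: the job done as asked, in the order asked, and still so for the second after the job is handed in, with the robot touching nothing.
It also fails if it takes over 67 s, if anything falls off the work surface, if the arm or the gripper's body presses on something with over 40 N, if the wrist force passes 120 N, or if a joint passes its speed limit or range.

## Working session

There is one attempt and no reset: what is moved stays moved. The work goes in short steps, each a Python script; the robot and the scene stay as the last script left them, time stands still between calls to the robot, and variables do not carry over. Pictures are saved under pics/ and viewed, at most 10 in all, crops included, and the job is handed in when it is done.

```bash
ls; mkdir -p pics; python3 - <<'E'
from plant import *
import cv2,numpy as np
ims=[]
for n in("top","side"):
    p,d=get_image(n);np.savez(f"{n}.npz",p=p,d=d,**get_calibration(n))
    cv2.imwrite(f"pics/{n}0.png",p[:,:,::-1]); c=get_calibration(n);print(n,c)
    print((d>0).mean())
print(observe())
E
```

```text
pics
top {'intrinsics': array([[413.38118081,   0.        , 279.45425349],
       [  0.        , 413.38118081, 208.02440039],
       [  0.        ,   0.        ,   1.        ]]), 'world_from_camera': array([[ 0.02302465, -0.98301705,  0.1820641 ,  0.29771516],
       [-0.99970195, -0.02116032,  0.01217616, -0.08517913],
       [-0.00811684, -0.18229018, -0.98321127,  1.29604863],
       [ 0.        ,  0.        ,  0.        ,  1.        ]])}
0.9961607142857143
side {'intrinsics': array([[425.89354491,   0.        , 285.79221937],
       [  0.        , 425.89354491, 204.99235352],
       [  0.        ,   0.        ,   1.        ]]), 'world_from_camera': array([[-0.99766545, -0.03469373,  0.05882176,  0.4370714 ],
       [-0.06820911,  0.54839118, -0.83343544,  0.82279565],
       [-0.00334235, -0.83550192, -0.54947736,  0.72902646],
       [ 0.        ,  0.        ,  0.        ,  1.        ]])}
0.9960331632653061
{'time_s': 0.1, 'q': array([ 1.03591811e+00,  2.21166692e-01,  1.52750021e+00,  7.36765793e-06,
        1.39469459e+00, -1.26101567e-01]), 'joint_velocities': array([ 8.86594877e-05, -1.92598254e-03, -2.12289517e-03, -1.30498131e-04,
       -2.83843670e-04,  4.42744141e-04]), 'joint_torque': array([ 2.75591274e-04, -4.98239851e+01, -3.90550160e+01, -2.40663567e-04,
        5.61574241e-03, -6.53762663e-05]), 'eef_pos': array([0.24815178, 0.57303166, 0.23029474]), 'tcp_rot': array([-3.13983878e+00, -2.29655609e-04,  2.73281451e+00]), 'ft_force': array([-0.12505962,  0.26004893, -0.20701145]), 'torque': array([ 0.02878263,  0.03569839, -0.01416713]), 'grasp_force': 0.0, 'opening': 0.08537247913624826}
```

View pics/top0.png

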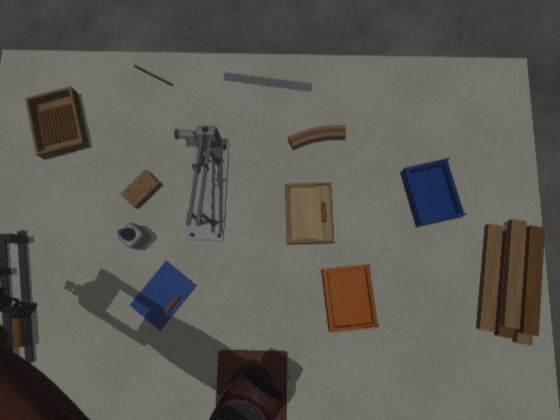

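View pics/side0.png

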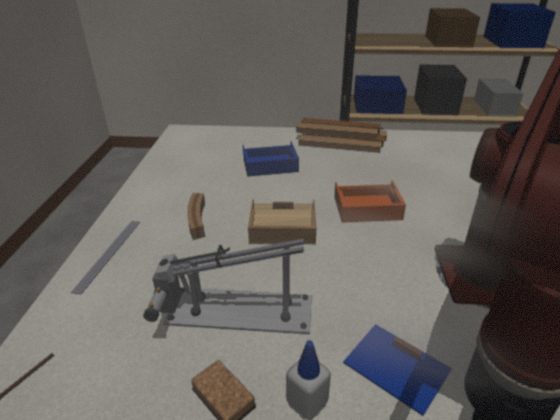

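Top view: the wooden slide-lid box is at (309,213), with its finger bar at (323,212) towards image right. The look-alikes are the blue box (433,192), the orange box (350,298), the blue lid (163,295), and the slatted crate (57,122), which has no lid. I choose (309,213). The rail runs from its upper end at about (193,222) to the stop at (205,135). I'll check both in one close crop.

```bash
cat > h.py <<'E'
import numpy as np, cv2
from plant import *
def load(n):
    z=np.load(n+".npz"); return z["p"],z["d"],z["intrinsics"],z["world_from_camera"]
def cloud(d,K,T):
    v,u=np.indices(d.shape); P=np.stack([(u-K[0,2])/K[0,0]*d,(v-K[1,2])/K[1,1]*d,d],-1)
    return P@T[:3,:3].T+T[:3,3]
def grab(n):
    c=get_calibration(n);p,d=get_image(n);np.savez(n+".npz",p=p,d=d,**c);return p,d,c["intrinsics"],c["world_from_camera"]
def onplane(uv,K,T,z):
    uv=np.atleast_2d(uv);r=np.c_[(uv-K[[0,1],2])/K[0,0],np.ones(len(uv))]@T[:3,:3].T
    return T[:3,3]+r*((z-T[2,3])/r[:,2])[:,None]
E
python3 - <<'E'
from h import *
p,d,K,T=load("top");W=cloud(d,K,T)
a=cv2.resize(p[170:260,270:350],None,fx=5,fy=5,interpolation=cv2.INTER_CUBIC)
b=cv2.resize(p[120:245,170:235],None,fx=4.6,fy=4.6,interpolation=cv2.INTER_CUBIC)
h=600;o=np.zeros((h,800,3),np.uint8);o[:450,:400]=a;o[:575,420:420+b.shape[1]]=b[:575]
cv2.imwrite("pics/crop1.png",np.clip(o[:,:,::-1]*1.4,0,255))
for r in range(178,250,4): print(r,*(f"{1000*W[r,c,2]:.0f}" for c in range(280,340,3)))
for uv in [(309,213),(323,212),(195,222),(205,135)]: print(uv,W[uv[1],uv[0]])
p,d,K,T=load("side");W=cloud(d,K,T)
for uv in [(300,246),(180,268)]: print(uv,W[uv[1],uv[0]])
E
```

```text
178 -4 4 2 3 4 -0 2 -2 -1 -1 2 2 -0 -2 -1 1 1 3 5 -1
182 0 -1 6 4 5 0 4 5 -3 -0 4 2 1 3 1 -3 5 3 -3 2
186 2 3 54 56 54 61 57 57 56 60 1296 58 44 44 42 43 44 -2 -0 1
190 1 1 54 43 50 42 46 44 39 46 45 43 45 44 42 43 44 0 1 2
194 3 3 56 40 43 41 38 47 44 44 42 41 48 40 40 44 45 3 2 -3
198 1 0 55 9 42 45 42 41 42 43 46 44 46 43 45 48 40 43 -4 1
202 -1 4 61 1 44 43 45 42 45 42 47 42 41 41 65 43 42 41 -2 5
206 0 4 55 7 38 42 43 41 44 41 41 42 48 44 64 62 45 40 2 4
210 3 4 57 7 43 40 47 37 45 44 42 42 43 46 61 65 47 41 1 -0
214 2 5 58 58 42 42 44 46 43 47 47 45 40 44 66 66 40 46 2 -2
218 -4 0 59 57 40 42 46 44 37 46 42 48 42 42 65 64 41 41 0 6
222 1 4 56 56 44 42 40 47 40 46 51 43 46 48 51 53 45 39 3 4
226 4 -1 56 57 41 41 40 47 45 43 48 49 45 44 43 36 41 43 0 3
230 0 1 53 52 43 41 44 46 45 41 45 40 45 44 44 43 46 41 0 2
234 2 0 18 53 46 50 48 39 45 43 44 42 40 49 45 45 40 44 4 3
238 3 2 -1 57 48 44 46 43 42 44 41 42 45 39 42 43 46 43 5 -4
242 5 3 7 57 57 56 56 59 57 59 55 55 59 59 56 56 55 52 6 -0
246 -0 -2 4 4 1 -0 3 2 4 1 1 1 0 -1 2 0 2 2 -1 -1
(309, 213) [ 0.51608874 -0.16081374  0.04333787]
(323, 212) [ 0.51540733 -0.2012618   0.06998262]
(195, 222) [0.4832633  0.19251436 0.02446334]
(205, 135) [0.72621178 0.15367291 0.13872693]
(300, 246) [0.455709   0.16549507 0.20007174]
(180, 268) [0.70838141 0.16108888 0.12410747][ WARN:0@0.675] global loadsave.cpp:1063 imwrite_ Unsupported depth image for selected encoder is fallbacked to CV_8U.
```

View pics/crop1.png

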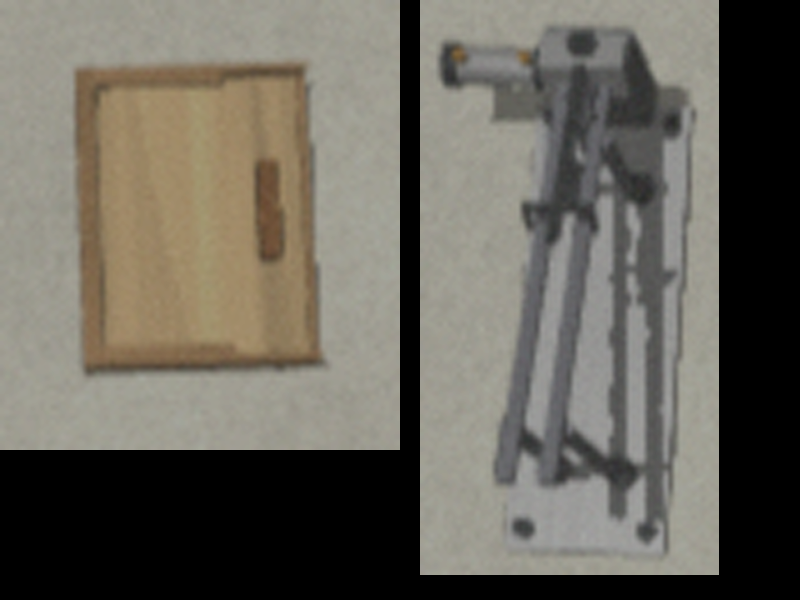

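The crop confirms the wooden box, with its lid seated and the bar at the right, which is the front (-y). The rail's upper bar ends are at top px (188,224) and (198,225). Next: wrist views over the box and the rail.

```bash
python3 - <<'E'
from h import *
pi=np.pi
for y in (0,pi): print(y,inverse_kinematics([.515,-.19,.3],[pi,0,y]),inverse_kinematics([.515,-.19,.07],[pi,0,y]))
c=get_calibration("wrist")["world_from_camera"];o=observe()
R=cv2.Rodrigues(np.array([0,0,0.]))[0]
print("cam rel tcp world",c[:3,3]-o["eef_pos"],c[:3,2],o["tcp_rot"])
# bystander extents
p,d,K,T=load("top");W=cloud(d,K,T)
hsv=cv2.cvtColor(p,cv2.COLOR_RGB2HSV)
for nm,lo,hi in(("blue",(105,120,40),(125,255,255)),("orange",(3,170,80),(14,255,255))):
    m=cv2.inRange(hsv,lo,hi);n,l,s,_=cv2.connectedComponentsWithStats(m)
    for i in range(1,n):
        if s[i,4]>300: q=W[l==i];print(nm,s[i],np.percentile(q,1,0),np.percentile(q,99,0))
# rail points: cloud above 0.11 in region, top view
m=np.zeros(d.shape,bool);m[118:232,175:225]=1
q=W[m&(W[...,2]>.1)];print(q.min(0),q.max(0),len(q))
E
```

```text
0 [-4.97121540e-01  6.96507469e-04  1.63682175e+00 -4.44089210e-16
  1.50407439e+00  1.07367479e+00] [-4.97121540e-01  2.15961359e-01  1.85631131e+00 -4.44089210e-16
  1.06931998e+00  1.07367479e+00]
3.141592653589793 [-4.97121540e-01  6.96507469e-04  1.63682175e+00  0.00000000e+00
  1.50407439e+00 -2.06791787e+00] [-0.49712154  0.21596136  1.85631131  0.          1.06931998 -2.06791787]
cam rel tcp world [-0.07083977  0.03067106  0.14359394] [ 0.27622577 -0.12038096 -0.95352386] [-3.13983878e+00 -2.29655609e-04  2.73281451e+00]
blue [ 402  159   62   66 2717] [ 0.49409621 -0.62513515  0.00175459] [ 0.68649217 -0.45909814  0.06015896]
blue [ 131  262   65   68 1954] [0.17109587 0.19578281 0.00189557] [0.34780524 0.3666909  0.01350493]
orange [ 323  265   55   67 2716] [ 0.1757464  -0.35543305  0.00147891] [ 0.35416378 -0.20869706  0.06028086]
[ 0.29771516 -0.08517913  0.10021265] [0.76370303 0.24764967 1.29604863] 1255
```

```bash
python3 - <<'E'
from h import *
pi=np.pi
movep([.50,.165,.42],[pi,0,0]);hold(.2)
p,d,K,T=grab("wrist");np.savez("wrail.npz",p=p,d=d,intrinsics=K,world_from_camera=T)
cv2.imwrite("pics/wrail.png",p[:,:,::-1])
movep([.515,-.18,.26],[pi,0,0]);hold(.2)
p,d,K,T=grab("wrist");np.savez("wbox.npz",p=p,d=d,intrinsics=K,world_from_camera=T)
cv2.imwrite("pics/wbox.png",p[:,:,::-1])
o=np.vstack([cv2.imread("pics/wrail.png"),cv2.imread("pics/wbox.png")]);cv2.imwrite("pics/both1.png",cv2.resize(o,(400,600),interpolation=cv2.INTER_AREA))
print(observe()["time_s"])
E
```

```text
3.8833
```

View pics/both1.png

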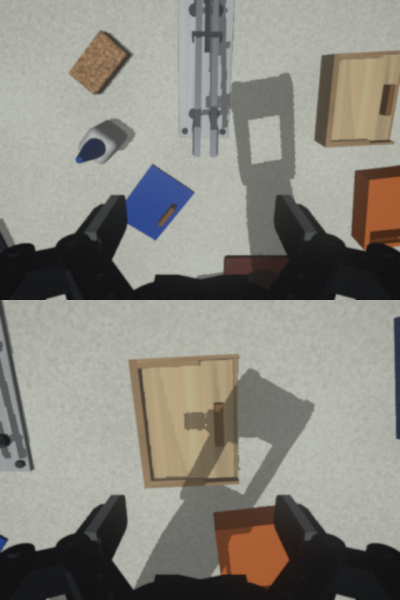

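Upper half (rail): bars run vertically from (205,155) up to the strap at (207,35), in halved coordinates. Lower half (box): rim corners (130,360)-(238,485), bar at (220,425). Now measuring both.

```bash
python3 - <<'E'
from h import *
p,d,K,T=load("wrail");W=cloud(d,K,T)
m=np.zeros(d.shape,np.uint8);m[0:235,240:350]=1
m&=((W[...,2]>.1)&(W[...,2]<.24)).astype(np.uint8)
print(m.sum())
for v in range(20,226,12):
    c=np.where(m[v])[0]
    if len(c): print(v,c.min(),c.max(),np.diff(c).max() if len(c)>1 else 0,np.round(np.median(W[v-2:v+3][m[v-2:v+3]>0],0),4),end=' ')
    # runs
    r=np.split(c,np.where(np.diff(c)>1)[0]+1);print([(a[0],a[-1]) for a in r if len(a)])
print("last row",np.where(m.any(1))[0].max())
p,d,K,T=load("wbox");W=cloud(d,K,T)
X=(W[...,0]>.40)&(W[...,0]<.63)&(W[...,1]>-.27)&(W[...,1]<-.04)
m=X&(W[...,2]>.025);m=cv2.morphologyEx(m.astype(np.uint8),cv2.MORPH_OPEN,np.ones((3,3)))
rim=X&(W[...,2]>.049)&(W[...,2]<.062)
bar=X&(W[...,2]>.056)&(W[...,2]<.075);bar&=(W[...,1]<-.185)&(W[...,1]>-.225)&(abs(W[...,0]-.515)<.05)
lid=X&(W[...,2]>.034)&(W[...,2]<.049)
for nm,mm in(("all",m>0),("rim",rim),("bar",bar),("lid",lid)):
    mm=cv2.morphologyEx(mm.astype(np.uint8),cv2.MORPH_OPEN,np.ones((3,3)))
    n,l,s,_=cv2.connectedComponentsWithStats(mm);mm=l==1+s[1:,4].argmax()
    q=W[mm];r=cv2.minAreaRect((q[:,:2]*1000).astype(np.float32));print(nm,len(q),r,np.median(q,0)*1000,(cv2.boxPoints(r)).round(1).tolist())
E
```

```text
5136
20 274 305 4 [0.6532 0.1561 0.1417] [(np.int64(274), np.int64(283)), (np.int64(287), np.int64(287)), (np.int64(289), np.int64(294)), (np.int64(297), np.int64(305))]
32 274 305 5 [0.6409 0.1556 0.1456] [(np.int64(274), np.int64(282)), (np.int64(287), np.int64(294)), (np.int64(297), np.int64(305))]
44 269 311 1 [0.6266 0.1562 0.1725] [(np.int64(269), np.int64(311))]
56 269 310 4 [0.6169 0.156  0.1533] [(np.int64(269), np.int64(271)), (np.int64(274), np.int64(282)), (np.int64(286), np.int64(293)), (np.int64(296), np.int64(305)), (np.int64(307), np.int64(310))]
68 273 305 4 [0.6046 0.1561 0.1568] [(np.int64(273), np.int64(282)), (np.int64(286), np.int64(293)), (np.int64(296), np.int64(305))]
80 273 305 14 [0.5932 0.1565 0.1598] [(np.int64(273), np.int64(282)), (np.int64(296), np.int64(305))]
92 273 304 15 [0.581  0.164  0.1636] [(np.int64(273), np.int64(281)), (np.int64(296), np.int64(304))]
104 273 304 14 [0.5687 0.1497 0.1673] [(np.int64(273), np.int64(281)), (np.int64(295), np.int64(304))]
116 273 304 14 [0.5565 0.1499 0.1708] [(np.int64(273), np.int64(281)), (np.int64(295), np.i
[... 1392 characters left out ...]
1035156, -237.6999969482422], [612.0, -227.39999389648438], [604.0, -84.80000305175781]]
bar 750 ((518.4378662109375, -205.05662536621094), (60.10322952270508, 12.066109657287598), 3.0869739055633545) [ 520.34426748 -204.85531645   62.80640168] [[488.1000061035156, -200.6999969482422], [488.79998779296875, -212.6999969482422], [548.7999877929688, -209.5], [548.0999755859375, -197.39999389648438]]
lid 19987 ((515.9484252929688, -166.98114013671875), (174.84571838378906, 132.58273315429688), 3.0728256702423096) [ 524.24441454 -165.90684542   42.86696931] [[425.1000061035156, -105.5], [432.20001220703125, -237.89999389648438], [606.7999877929688, -228.5], [599.7000122070312, -96.0999984741211]]
```

```bash
python3 - <<'E'
from h import *
pi=np.pi
p,d,K,T=load("wrail");C=[]
for v,z in((104,.1673),(116,.1708),(128,.1746),(164,.186),(200,.197),(212,.2008)):
    C.append(onplane((288+(104-v)/108.,v),K,T,z)[0])
print(np.round(C,4))
yw=.054;yb=np.array([-np.sin(yw),np.cos(yw),0]);g=np.array([.5184,-.2051,.046]);R=[pi,0,yw]
def st(n): o=observe();print(n,round(o["time_s"],2),o["eef_pos"].round(4),round(o["opening"],4),o["grasp_force"],o["ft_force"].round(1))
movep(g+[0,0,.05],R);move_l(g,.12,max_force=10);st("down")
gripper_to(0.0,60);st("grip")
if observe()["opening"]<.009 or observe()["opening"]>.016: raise SystemExit
u=np.array([0,0,.006])
move_l(g+u,.05);st("up")
print(move_l(g+u-.125*yb,.12,max_force=15));st("drawn")
move_l(g+u-.13*yb+[0,0,.04],.15)
move_l(g-.182*yb+[0,0,.0],.15);st("over")
print(move_l(g-.182*yb+[0,0,-.038],.06,max_force=5));st("laid")
E
```

```text
[[0.5687 0.1575 0.1673]
 [0.5565 0.1576 0.1708]
 [0.5443 0.1576 0.1746]
 [0.5075 0.1579 0.186 ]
 [0.4706 0.1581 0.197 ]
 [0.4583 0.1582 0.2008]]
down 5.15 [ 0.5192 -0.2054  0.0471] 0.0853 0.0 [ 0.4  0.6 -0.2]
grip 5.82 [ 0.5187 -0.2053  0.0464] 0.0107 60.93012571334839 [-0.5  0.8  2.4]
up 6.08 [ 0.5185 -0.2051  0.0522] 0.0103 60.437607765197754 [ 1.2  0.6 -1.1]
False
drawn 7.28 [ 0.5251 -0.3291  0.0518] 0.0104 60.43742537498474 [ 0.3 -0.5 -1.2]
over 8.31 [ 0.5278 -0.3862  0.0451] 0.0102 60.5124306678772 [-0.5  0.1 -0.8]
True
laid 8.88 [ 0.5277 -0.3861  0.0099] 0.0106 61.91865563392639 [ 0.5 -0.3  3.3]
```

```bash
python3 - <<'E'
from h import *
pi=np.pi
gripper_to(.04);o=observe();p0=o["eef_pos"];print(o["opening"])
move_l(p0+[0,0,.08],.25)
movep([.50,-.165,.24],[pi,0,0]);hold(.15)
p,d,K,T=grab("wrist");np.savez("wopen.npz",p=p,d=d,intrinsics=K,world_from_camera=T)
cv2.imwrite("pics/wopen.png",p[:,:,::-1]);print(observe()["time_s"])
E
```

```text
0.03986208670191903
10.9833
```

View pics/wopen.png

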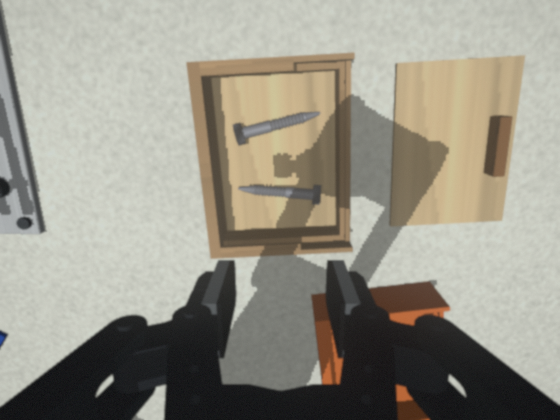

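The lid lies flat with its bar up at (498,146). Screw A has its head at (240,133) and point at (319,113); screw B has its head at (316,194) and point at (240,189). Now locating them and checking reach.

```bash
cat >> h.py <<'E'
from scipy.spatial.transform import Rotation as Ro
pi=np.pi
A0=np.array([.5075,.1579,.186]); rd=np.array([1,-.0063,0]);rd/=np.linalg.norm(rd)
s17,c17=np.sin(np.radians(17)),np.cos(np.radians(17))
rx=rd*c17-np.array([0,0,s17]); rz=rd*s17+np.array([0,0,c17])
O=np.array([.451,.1582,.2030])+.145*rx          # rail origin
def railpose(x,h,t,sgn,b):
    "grip point at rail x, height h; tool tilted t forward; head along sgn*tool x; b = TCP beyond grip point"
    t=np.radians(t);tz=-np.cos(t)*np.array([0,0,1])+np.sin(t)*rd;s=np.cos(t)*rd+np.sin(t)*np.array([0,0,1])
    tx=sgn*s;M=np.c_[tx,np.cross(tz,tx),tz]
    return O+x*rx+h*rz+b*tz, Ro.from_matrix(M).as_euler("xyz")
def st(n):
    o=observe();print(n,round(o["time_s"],2),o["eef_pos"].round(4),round(o["opening"],4),round(float(o["grasp_force"]),1),o["ft_force"].round(1))
E
python3 - <<'E'
from h import *
print("O",O)
p,d,K,T=load("wopen");hsv=cv2.cvtColor(p,cv2.COLOR_RGB2HSV)
for nm,(u0,v0,u1,v1),hd in(("A",(228,104,326,150),(240,133)),("B",(232,178,328,210),(316,194))):
    m=np.zeros(p.shape[:2],np.uint8);m[v0:v1,u0:u1]=((hsv[v0:v1,u0:u1,1]<60)).astype(np.uint8)
    n,l,s,_=cv2.connectedComponentsWithStats(m);i=1+s[1:,4].argmax();vv,uu=np.where(l==i)
    P=onplane(np.c_[uu,vv],K,T,.014)[:,:2]
    h=onplane(hd,K,T,.014)[0,:2]
    c=P.mean(0);w,V=np.linalg.eigh(np.cov(P.T));a=V[:,1];a*=np.sign(a@(h-c))
    al=(P-c)@a; ac=(P-c)@np.array([-a[1],a[0]]); sh=(al<np.percentile(al,75))&(al>np.percentile(al,20))
    k=np.polyfit(al[sh],ac[sh],1)
    a2=a+k[0]*np.array([-a[1],a[0]]);a2/=np.linalg.norm(a2);o2=c+k[1]*np.array([-a[1],a[0]]);al=(P-o2)@a2
    mid=o2+a2*(np.percentile(al,.3)+np.percentile(al,99.7))/2
    print(nm,len(P),"mid",mid.round(4),"len",np.ptp(al).round(4),"phi",np.arctan2(a2[1],a2[0]).round(4),"width",np.ptp(ac[sh]).round(4))
    sg=1 if nm=="A" else -1
    for t in(40,50,60):
        P1,R1=railpose(-100,.024,t,sg,.0055);P1,R1=railpose(-.1,.024,t,sg,.0055);q=inverse_kinematics(P1,R1);q2=inverse_kinematics(P1+.07*rz,R1);print(t,P1.round(3),None if q is None else q.round(2),None if q2 is None else q2.round(2))
# slot centre from the top camera
p,d,K,T=load("top");W=cloud(d,K,T)
m=(W[...,2]>.13)&(W[...,2]<.22);
for v in range(170,222,7):
    c=np.where(m[v,180:225])[0]+180; print(v,c.min(),c.max(),onplane(((c.min()+c.max())/2,v),K,T,np.median(W[v,c,2]))[0].round(4))
E
```

```text
O [0.58966144 0.15732643 0.1606061 ]
A 1038 mid [ 0.5495 -0.1617] len 0.0889 phi 1.8274 width 0.0121
40 [0.505 0.158 0.209] [ 0.26 -0.47  2.34 -0.3   0.61  2.03] [ 0.25 -0.48  2.22 -0.24  0.73  1.95]
50 [0.505 0.158 0.209] [ 0.3  -0.53  2.46 -0.59  0.43  2.32] [ 0.28 -0.57  2.35 -0.43  0.55  2.13]
60 [0.506 0.158 0.21 ] None [ 0.31 -0.61  2.47 -0.83  0.38  2.53]
B 922 mid [ 0.479  -0.1649] len 0.0887 phi -1.6557 width 0.0129
40 [0.505 0.158 0.209] [ 0.26 -0.47  2.34 -0.3   0.61 -1.11] [ 0.25 -0.48  2.22 -0.24  0.73 -1.19]
50 [0.505 0.158 0.209] [ 0.3  -0.53  2.46 -0.59  0.43 -0.82] [ 0.28 -0.57  2.35 -0.43  0.55 -1.01]
60 [0.506 0.158 0.21 ] None [ 0.31 -0.61  2.47 -0.83  0.38 -0.61]
170 193 208 [0.615  0.1575 0.1542]
177 194 206 [0.5927 0.1564 0.1605]
184 193 205 [0.5707 0.1567 0.1667]
191 192 204 [0.5488 0.1567 0.174 ]
198 191 203 [0.5276 0.157  0.1804]
205 189 202 [0.5067 0.1586 0.1863]
212 187 202 [0.4862 0.1589 0.1922]
219 187 200 [0.4662 0.1594 0.1969]
```

```bash
cat >> h.py <<'E'
XL,H,TT,BB=-.075,.019,45,.0055
def pick(mid,phi,sgn,zs=.022):
    yaw=phi if sgn>0 else phi+pi
    a=np.array([np.cos(phi),np.sin(phi)]);g=np.r_[np.array(mid)+zs*a,.0085];R=[pi,0,yaw]
    gripper_to(.032)
    movep(g+[0,0,.09],R);st("above");print(move_l(g,.1,max_force=8));st("down")
    gripper_to(0,50);st("grip")
    return observe()["opening"]
def carry(sgn):
    p=observe()["eef_pos"];move_l([p[0],p[1],.2],.25);st("lifted")
    P,R=railpose(XL,H+.075,TT,sgn,BB);movep(P,R);hold(.2);st("over rail")
E
python3 - <<'E'
from h import *
if pick([.5495,-.1617],1.8274,1)>.009:
    carry(1)
    a=[cv2.resize(get_image(n)[0],(400,300),interpolation=cv2.INTER_AREA) for n in("wrist",)]
    s,_=get_image("side");s=cv2.resize(s[190:310,150:310],(400,300),interpolation=cv2.INTER_CUBIC)
    cv2.imwrite("pics/a_rail.png",np.vstack([a[0],s])[:,:,::-1])
E
```

```text
above 12.78 [ 0.5442 -0.1406  0.0989] 0.0319 0.0 [ 0.2 -0.5 -0.2]
False
down 13.82 [ 0.5446 -0.1407  0.0092] 0.0319 0.0 [-0.8  0.2  0.1]
grip 14.14 [ 0.5447 -0.1407  0.0095] 0.0096 49.0 [0.2 0.  4.2]
lifted 15.06 [ 0.5436 -0.1402  0.1981] 0.0098 48.7 [-0.2  0.4 -0.5]
over rail 17.53 [0.5494 0.1573 0.2685] 0.0097 48.8 [ 0.5  0.2 -0.8]
```

View pics/a_rail.png

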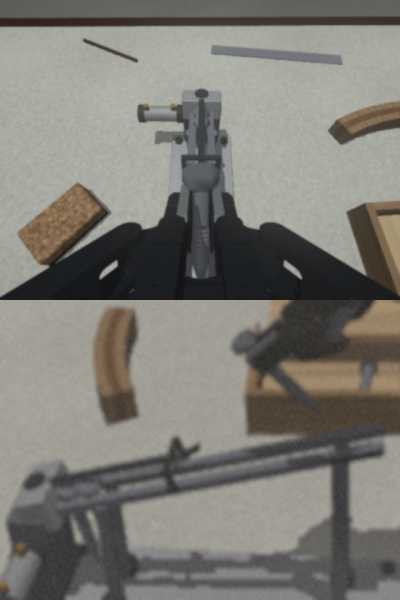

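The wrist view shows the screw held with its head at (200,178), centred between the bars. The side view shows it leaning as planned, point towards the upper end. Inserting now.

```bash
cat >> h.py <<'E'
def insert(sgn):
    P,R=railpose(XL,H,TT,sgn,BB)
    hit=move_l(P,.07,max_force=5);st(f"inserted hit={hit}");print(P.round(4))
    return hit
def release(sgn):
    gripper_to(.045);hold(.5);st("released")
    P,R=railpose(XL,H+.08,TT,sgn,BB);move_l(P,.25)
E
python3 - <<'E'
from h import *
if not insert(1): release(1);hold(.3)
a=cv2.resize(get_image("wrist")[0],(400,300),interpolation=cv2.INTER_AREA)
s,_=get_image("side");s=cv2.resize(s[190:310,150:310],(400,300),interpolation=cv2.INTER_CUBIC)
cv2.imwrite("pics/a_rail2.png",np.vstack([a,s])[:,:,::-1])
E
```

```text
inserted hit=False 18.86 [0.5279 0.1578 0.1977] 0.0095 48.8 [ 0.6 -0.  -1.1]
[0.5274 0.1577 0.1968]
released 19.79 [0.5274 0.1577 0.1968] 0.0453 0.0 [ 0.4 -0.9  0.2]
```

View pics/a_rail2.png

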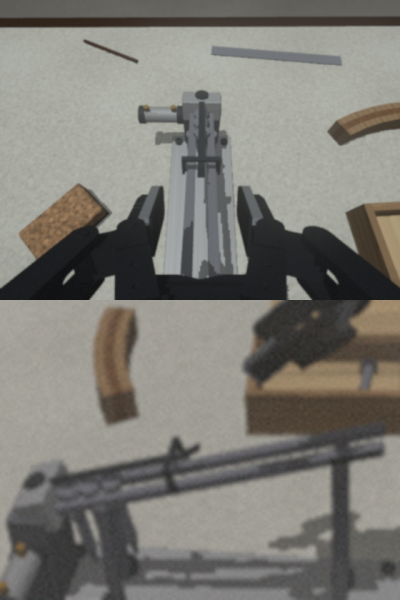

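The loading stretch is empty, and the side crop shows three heads behind the block, at about (70,490), (100,490) and (130,485). Now screw B.

```bash
python3 - <<'E'
from h import *
if pick([.479,-.1649],-1.6557,-1)>.009:
    carry(-1)
    s,_=get_image("side");s=cv2.resize(s[190:310,150:310],(600,450),interpolation=cv2.INTER_CUBIC)
    cv2.imwrite("pics/b_rail.png",s[:,:,::-1])
    if not insert(-1): release(-1);hold(.3)
p,_=get_image("side");q=cv2.resize(p[235:335,145:245],(400,400),interpolation=cv2.INTER_CUBIC)
t,_=get_image("top");t=cv2.resize(t[110:240,170:235],(200,400),interpolation=cv2.INTER_CUBIC)
cv2.imwrite("pics/b_end.png",np.hstack([q,t])[:,:,::-1]);st("end")
E
```

```text
above 23.04 [ 0.4774 -0.1866  0.0987] 0.0316 0.0 [-0.4  0.3 -0. ]
True
down 23.88 [ 0.4762 -0.1862  0.0107] 0.0321 2.5 [0.3 0.3 5.7]
grip 24.19 [ 0.4753 -0.1857  0.01  ] 0.0095 48.7 [ 0.1 -0.1  2.2]
lifted 25.1 [ 0.4742 -0.1851  0.198 ] 0.0096 48.7 [-0.3 -0.1 -1.9]
over rail 26.63 [0.5498 0.1565 0.2683] 0.0097 48.7 [ 0.3 -0.7 -0.1]
inserted hit=False 27.91 [0.5279 0.1578 0.1977] 0.0097 48.7 [-0.4 -0.3 -0.2]
[0.5274 0.1577 0.1968]
released 28.84 [0.5274 0.1577 0.1968] 0.045 0.0 [-0.5 -0.1 -0.9]
end 29.71 [0.5504 0.1575 0.2724] 0.0452 0.0 [ 0.1  0.5 -0.5]
```

View pics/b_end.png

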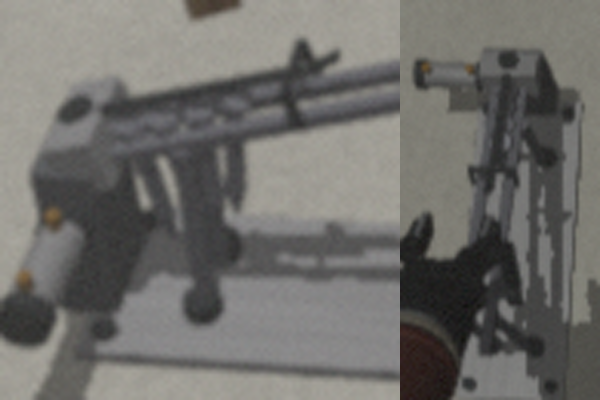

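Four heads sit in the slot, at about (125,135), (158,130), (195,118) and (235,103), with shanks hanging below. I'll withdraw and take one last closer look.

```bash
python3 - <<'E'
from h import *
movep([.55,.08,.40],[pi,0,0.0]);hold(.3)
p,_=get_image("wrist");t,_=get_image("top")
a=cv2.resize(p[0:150,100:300],(800,600),interpolation=cv2.INTER_CUBIC)[:, :500]
b=cv2.resize(t[120:270,260:400],(300,320));o=np.zeros((600,800,3),np.uint8);o[:,:500]=a;o[:320,500:]=b
o[320:570,500:]=cv2.resize(p,(300,250),interpolation=cv2.INTER_AREA)
cv2.imwrite("pics/final.png",o[:,:,::-1]);st("f")
E
```

```text
f 32.41 [0.55   0.0801 0.4   ] 0.0451 0.0 [ 0.5 -0.5 -0.4]
```

View pics/final.png

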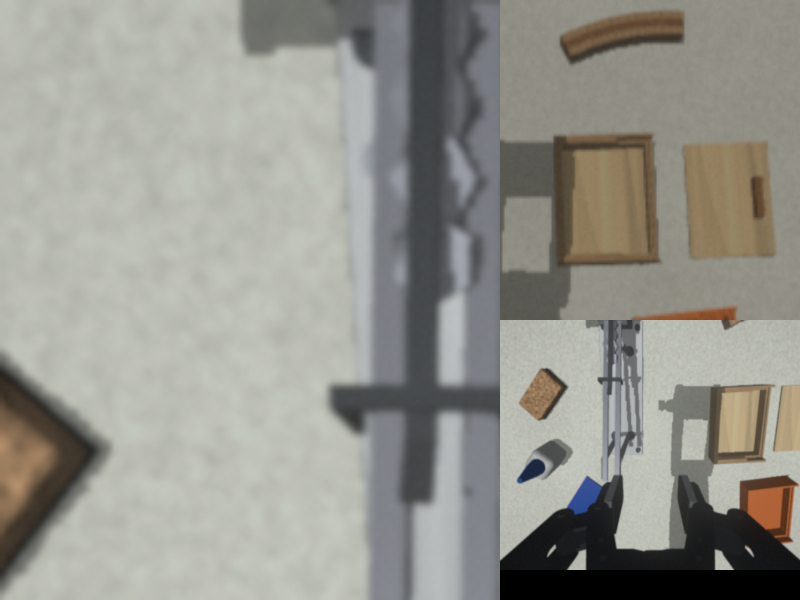

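The box is empty, the lid lies flat with its bar up, the rest of the slot is clear, and the heads queue under the strap at (430,170) and (430,260), with the others up against the block. The bystanders are undisturbed, so I'm handing in.

```bash
python3 -c "
from plant import *
print(job_done())"
```

```text
the job is handed in; nothing more can be done
None
```

The job is handed in at about 32 s on the robot's clock: the lid was lifted over the lip, drawn out and laid flat with its bar up, and both box screws now hang in the rail behind the two already there, with nothing else disturbed.

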